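# Hold the hidden bolt head while the nut is driven

## Robot

A 7-joint arm with a two-finger parallel gripper is mounted at the origin on the work surface. World frame = base frame: x ahead of the robot, y to its left, z up, the work surface at z = 0. Lengths are in m, angles in rad, forces in N, time in s.
With the tool pointing down it reaches from about 0.425 to 0.875 m from the base axis. Payload 8.4 kg.
Tool frame: the origin (TCP) lies midway between the tips of the shut fingers; the grasp point (between the pads) lies pinch_z behind it (pinch_z is the distance from the TCP to the grasp point, in m); z points along the fingers, y is the direction in which the jaws open and shut (so a half turn about z gives the same grasp; the last joint's range is limited). The gripper opens to 87 mm and grips with 3 to 60 N. Pads are 19 mm wide; open, the fingers measure 117 mm over their backs; the gripper's body (75 mm by 190 mm) begins 51 mm behind the grasp point.
Start: joints at [1.183, 0.333, 0.04, 1.465, -0.013, 1.343, -0.059], TCP at [0.185, -0.623, 0.223] pointing down, gripper open.
Joint ranges: [-2.58, 2.58], [-0.38, 2.09], [-1.3, 1.39], [0.25, 2.4], [-1.5, 4.64], [0.08, 2.09], [-2.65, 2.65]. Speed limits (rad/s): [2.22, 2.22, 2.79, 2.79, 3.14, 3.14, 3.14].

## Interface

Orientations are given as a rotation vector (axis times angle).
In Python, from station import observe, camera, finish_job, regions_of, pinch_z gives the robot as it stands.
- The arm moves only by the tool carry_out, never from a script. Its argument "plan" is a list of rows, each a list of 7 numbers: the turn, a rotation vector about the world's x, y, z in degrees, then the shift along the world's x, y, z in cm, then the gripper's target within -1 to 1 (shut at 1, half-way at 0, fully open at -1). In form: [[rx, ry, rz, dx, dy, dz, claw], ...]. A call has 1 to 12 rows; each row shifts and turns the commanded pose from where the row before left it; what a row does not reach is not made up. A row lasts 1/12 s, in which the tool goes at most 41.7 mm and 7.16 degrees, less where a joint would pass 70% of its speed; a pose out of reach is approached as far as the arm can. A call with a gripper value outside its range is refused whole. The fingers move at their own pace and stop on an object; "grip_force" is the grip in N (left out, the last holds). Time passes only in rows, so rows that do not move let the fingers close. It gives the time, the measured TCP pose, the force and the opening at its end, in the units of the state.
- observe(): the state, without advancing time (a new reading comes with each control period).
- camera(name): name is "side" or "top" or "wrist"; returns a dict with "image" (400x640x3 uint8, red, green, blue), "intrinsics" (3x3 intrinsics, pixels), "k1" (the pictures are not rectified: a ray, as slopes to the right and down, at radius r is drawn at 1 + k1 r^2 times it, then the intrinsics apply), "eye" and "attitude" of the camera in the world. Camera axes: x right, y down, z forward; pixel columns grow to the right and rows downward; lengths in m; the calibration is good to about 2 mm. A picture is of the moment at which its call begins. There is no depth.
- finish_job(): hands the job in, once; it reports no verdict.
Trained networks look in the newest picture that a camera, given by its name, has taken for a name from the list of things; names that differ only in an ending like _2 or _b are one class to them, and where a whole thing is asked for, a point or a joint stands for the part that bears it (a point fixed in the world has none). Each returns a list of dicts, best first, with "p" (0 to 1); they miss things now and then, are a little off and sometimes report something else, mostly with a low value. They report only what shows in the picture. A call takes as long as a camera call. They do not tell look-alikes from the thing itself.
- regions_of(camera, label): "mask" (400x640 bool, what is visible of it) and "box" ([left, top, right, bottom] in pixels, round what is visible of it).
The state is a dict: "time": time; "joints": joint angles; "joint_velocities": joint speeds; "tau": joint torques, N m; "eef_pos": TCP position; "eef_rot": TCP orientation; "ft_force": force on the tool from outside, world axes, zero at the start; "ft_torque": the same for the moment, N m; "finger_gap": finger opening in m.
Only numpy, scipy, OpenCV 4.12 (cv2) and the standard library are available. Lean on these libraries where they do the work, as an engineer would, in place of code of your own. Each camera call takes 0.05 s, during which the arm holds its last target. There are 200 camera calls.

## Task

First slide the round tin of spare nuts along the table, without lifting it, until all of it is on the round cork mat, so that I can reach it. Then reach down into the narrow gap behind the stand's steel bracket, take the hexagonal bolt head firmly between the two fingers and hold it so that it stops turning with the nut driver; finish while still gripping it and standing still. Leave the jar, pencil box and stapler where they are.

Things in the scene. Friction and masses are not known exactly. Their poses are not given: they have to be found in the camera images.
- stand: Wooden stand, fixed. Origin on the table under the bolt head's centre; z up, x level along the bolt towards the nut driver, y along the gap. Base board x -50..115 mm, 15 mm thick. Upright: rear board (x -50..-35), steel bracket (x 21..26, 120 mm wide), front board (x 26..44); boards 150 mm wide (y -75..75), all to 104 mm above the table.
- gap_mouth (a point): Middle of the gap's open top, 104 mm above the table, 7 mm behind (stand x = -7 mm) the bolt head's centre; axes as the stand's. The gap between rear board and bracket is 56 mm wide along x, open above and at both y ends; its floor is 20 mm above the table, 84 mm below this point. A fixed round bush, 18 mm thick, 14 mm long, parts head and bracket.
- driver_end (a point): Far end of the grey nut driver, on its axis, 72 mm above the table and 205 mm along the stand's x from the bolt head; the driver is 50 mm in diameter (top 97 mm above the table), fixed, and lies along the bolt's line from the front board to here. Axes as the stand's.
- bolt: Steel hex bolt head in the gap: 24 mm across flats, 28 across corners, 14 mm thick along x. Origin at its centre, 72 mm above the table. Turns only about its x (= stand x), driven on and on at about 0.15 rad/s, 0.09 N m; the clutch slips if held. Gripped across the stand's y, whatever its angle, with 12 N or more, it comes to rest within about 2 s, 24 to 28 mm wide.
- tin_center (a point): Centre (14 mm above the table, half-way up) of a round open aluminium tin, 90 mm outside diameter, 28 mm high, wall 3 mm, about 0.25 kg with its nuts, loose on the table.
- mat: Round flat cork mat, 140 mm in diameter, 1.5 mm thick, fixed to the table; the tin slides over its edge without a bump. Origin at its centre on the table.
- jar: Bystander: glass jar with steel lid, 66 mm in diameter, 65 mm high, loose. Origin at the centre of its underside.
- pencil_box: Bystander: closed plastic pencil box, 130 by 205 by 55 mm (x, y, z), loose. Origin at the centre of its underside.
- stapler: Bystander: black stapler, 130 by 36 by 43 mm (x, y, z), loose. Origin at the centre of its underside.
Mind the look-alikes: they are no part of the job. Of the things that look like the part that bears tin_center, take the one that is farthest from the robot's base at the start.

How it is judged:
By the outcome, as a careful person would: the job done as asked, in the order asked, and still so for the second after the job is handed in, while the arm keeps its last pose, push and grip.
It also fails if it takes over 58 s, if anything falls off the work surface, if the arm or the gripper's body presses on something with over 40 N, if the wrist force passes 120 N, or if a joint passes its speed limit or range.

## Working session

There is one attempt and no reset: what is moved stays moved. The work goes in short steps, Python scripts to look and compute and a tool call to move; the robot and the scene stay as the last step left them, time stands still between calls to the robot, and variables do not carry over. Pictures are saved under pics/ and viewed, about 8 in all and at most 12, crops included, and the job is handed in when it is done.

Besides the shell and the picture viewer there is one more tool, called after "Call:" as a command line: name --pt "numbers of a row" for each row, then --argument value for the rest. carry_out: Moves the arm, as the interface text tells. Its arguments: {"type":"object","properties":{"plan":{"type":"array","items":{"type":"array","items":{"type":"number"}}},"grip_force":{"type":"number"}},"required":["plan"]}

```bash
mkdir -p pics
cat > h.py <<'E'
import numpy as np, cv2
from station import observe, camera, finish_job, regions_of, pinch_z
def att(c):
    a=np.array(c["attitude"],float)
    return a if a.shape==(3,3) else cv2.Rodrigues(a)[0]
def toplane(c,uv,z):
    K=np.array(c["intrinsics"]);k=c["k1"]
    uv=np.array(uv,float).reshape(-1,1,2)
    n=cv2.undistortPoints(uv,K,np.array([k,0,0,0,0.]))[:,0]
    d=np.c_[n,np.ones(len(n))]@att(c).T
    e=np.array(c["eye"]);return e+d*((z-e[2])/d[:,2])[:,None]
def proj(c,P):
    K=np.array(c["intrinsics"]);R=att(c)
    p=(np.array(P,float).reshape(-1,3)-np.array(c["eye"]))@R
    return cv2.projectPoints(p,np.zeros(3),np.zeros(3),K,np.array([c["k1"],0,0,0,0.]))[0][:,0]
E
python3 - <<'E'
from h import *
s=observe();print({k:np.round(v,3) for k,v in s.items()},pinch_z)
ims=[]
for n in ["top","side"]:
    c=camera(n);print(n,c["attitude"],c["eye"],c["intrinsics"],c["k1"])
    cv2.imwrite(f"pics/{n}0.png",c["image"][:,:,::-1])
    for l in ["stand","bolt","tin_center","mat","jar","pencil_box","stapler"]:
        for r in regions_of(n,l):
            if r["p"]<.15: continue
            m=r["mask"];v,u=np.nonzero(m)
            b=r["box"];z={"tin_center":.028,"mat":.0015,"jar":.065,"pencil_box":.055,"stapler":.043}.get(l,.104)
            print(n,l,round(r["p"],2),np.round(b),"area",m.sum(),"cen",round(u.mean()),round(v.mean()),"w",np.round(toplane(c,[u.mean(),v.mean()],z)[0],3))
E
```

```text
{'time': np.float64(0.0), 'joints': array([ 1.183,  0.334,  0.04 ,  1.466, -0.013,  1.343, -0.058]), 'joint_velocities': array([ 0.001,  0.   ,  0.001,  0.002, -0.001,  0.   ,  0.001]), 'tau': array([-0.0000e+00, -6.5637e+01,  1.3350e+00, -4.0379e+01, -6.0000e-02,
        4.5000e-02,  0.0000e+00]), 'eef_pos': array([ 0.185, -0.623,  0.222]), 'eef_rot': array([-3.107e+00, -4.520e-01,  1.000e-03]), 'ft_force': array([ 0.016, -0.022,  0.965]), 'ft_torque': array([-0.006, -0.012,  0.017]), 'finger_gap': np.float64(0.087)} 0.0187
top [-2.17762249  2.19673857 -0.06510442] [ 0.47042886 -0.00665069  1.08232347] [[411.0246718    0.         318.55703626]
 [  0.         411.0246718  207.78524237]
 [  0.           0.           1.        ]] -0.014485631413810313
top stand 0.86 [371. 122. 435. 226.] area 4710 cen 400 184 w [ 0.589 -0.198  0.104]
top stand 0.42 [309. 118. 333. 172.] area 676 cen 321 145 w [ 0.685 -0.011  0.104]
top bolt 0.66 [396. 182. 408. 209.] area 106 cen 403 196 w [ 0.56  -0.204  0.104]
top tin_center 0.93 [284. 236. 322. 269.] area 947 cen 301 251 w [0.426 0.043 0.028]
top ti
[... 1040 characters left out ...]
en 341 250 w [0.418 0.054 0.028]
side tin_center 0.7 [324. 208. 358. 236.] area 734 cen 341 220 w [ 0.488 -0.043  0.028]
side tin_center 0.65 [276. 220. 307. 246.] area 741 cen 292 234 w [0.561 0.09  0.028]
side mat 0.67 [357. 171. 363. 180.] area 42 cen 359 175 w [ 0.591 -0.291  0.001]
side mat 0.63 [235. 268. 288. 310.] area 1744 cen 259 288 w [0.514 0.277 0.001]
side jar 0.92 [222. 208. 244. 239.] area 605 cen 231 224 w [0.694 0.198 0.065]
side pencil_box 0.92 [281. 279. 370. 375.] area 4750 cen 326 325 w [0.288 0.291 0.055]
side stapler 0.91 [259. 189. 299. 213.] area 572 cen 280 198 w [0.682 0.008 0.043]
side stapler 0.39 [234. 265. 289. 312.] area 1789 cen 259 288 w [0.489 0.299 0.043]
```

View pics/top0.png

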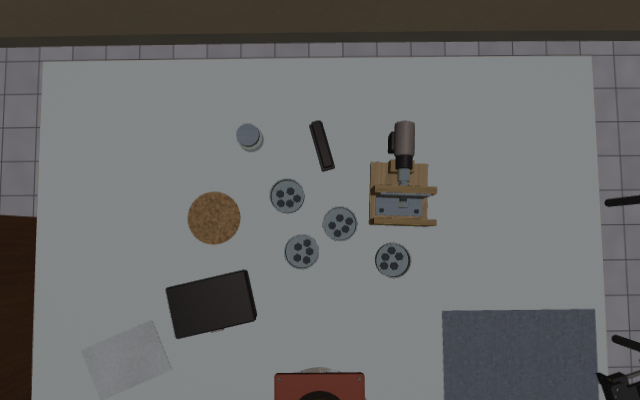

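View pics/side0.png

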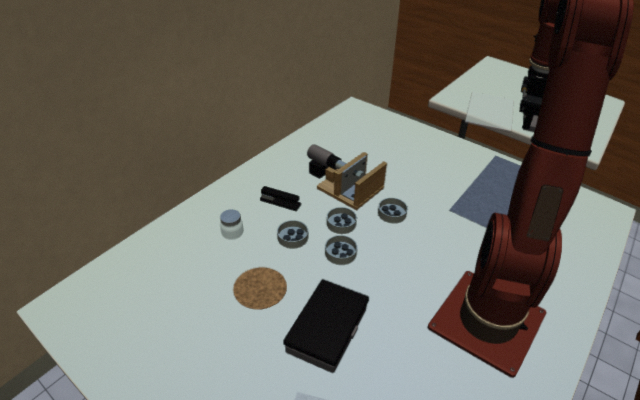

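Top view: four tins at about (287,195), (340,223), (301,251) and (392,260). Their distances from the base are about 0.58, 0.50, 0.43 and 0.45 m. The tin at (287,195) is the farthest, so it should be the target. The mat is at (213,218), and the stand at (400,184) has its driver pointing up the image. The side view shows the same layout. Next I'll refine the positions and confirm the tin in one crop.

```bash
cat >> h.py <<'E'
from scipy.optimize import least_squares
def cyl(x,y,r,h):
    t=np.linspace(0,2*np.pi,60);o=np.ones(60)
    return np.vstack([np.c_[x+r*np.cos(t),y+r*np.sin(t),o*z] for z in (0,h)])
def hullc(c,P):
    m=np.zeros((1600,2560),np.uint8);q=cv2.convexHull(proj(c,P).astype(np.float32))
    M=cv2.moments(q);return np.array([M["m10"],M["m01"]])/M["m00"]
def fitcyl(obs,x0,r,h):
    f=lambda p:np.concatenate([hullc(c,cyl(*p,r,h))-uv for c,uv in obs])
    s=least_squares(f,x0);return s.x,s.fun
def best(n,l,c,xy,z,tol=.05):
    out=[]
    for r in regions_of(n,l):
        v,u=np.nonzero(r["mask"]);w=toplane(c,[u.mean(),v.mean()],z)[0][:2]
        if np.hypot(*(w-xy))<tol and len(u)>150: return np.array([u.mean(),v.mean()])
def yaw_axes(s):
    R=cv2.Rodrigues(np.array(s["eef_rot"],float))[0];return R
E
python3 - <<'E'
from h import *
cs={n:camera(n) for n in("top","side")}
items=[("tin_center",(.571,.079),.045,.028),("tin_center",(.497,-.056),.045,.028),("tin_center",(.426,.043),.045,.028),("tin_center",(.403,-.19),.045,.028),("mat",(.515,.277),.07,.0015),("jar",(.71,.17),.033,.065)]
for l,xy,r,h in items:
    obs=[]
    for n,c in cs.items():
        try: b=best(n,l,c,np.array(xy),h/2)
        except Exception as e: b=None
        if b is not None: obs.append((c,b))
    x,res=fitcyl(obs,xy,r,h);print(l,np.round(x,4),len(obs),"res",np.round(res,1),"dist",round(np.hypot(*x),3))
c=cs["top"]
for l,z in(("stapler",.043),("pencil_box",.055)):
    r=regions_of("top",l)[0];b=cv2.boxPoints(cv2.minAreaRect(cv2.findNonZero(r["mask"].astype(np.uint8))));print(l,np.round(toplane(c,b,z)[:,:2],3).tolist())
print(np.round(yaw_axes(observe()),3))
a=cv2.resize(c["image"][160:290,250:430,::-1],None,fx=4,fy=4,interpolation=cv2.INTER_CUBIC);cv2.imwrite("pics/crop1.png",a)
E
```

```text
tin_center [0.5711 0.079 ] 2 res [ 0.4  0.3 -0.3 -0. ] dist 0.576
tin_center [ 0.4976 -0.0561] 2 res [ 0.1  0.1 -0.2 -0.2] dist 0.501
tin_center [0.4264 0.0433] 2 res [ 0.3  0.3 -0.4  0. ] dist 0.429
tin_center [ 0.4022 -0.1911] 2 res [-0.   0.2 -0.2 -0.3] dist 0.445
mat [0.517  0.2748] 2 res [ 0.2  0.  -0.1  0.1] dist 0.585
jar [0.7219 0.1751] 2 res [-0.3 -0.2  0.3 -0.1] dist 0.743
stapler [[0.755, 0.024], [0.765, -0.01], [0.639, -0.045], [0.629, -0.012]]
pencil_box [[0.342, 0.387], [0.388, 0.176], [0.251, 0.145], [0.205, 0.354]]
[[ 0.959  0.285 -0.   ]
 [ 0.285 -0.959  0.   ]
 [ 0.    -0.    -1.   ]]
```

View pics/crop1.png

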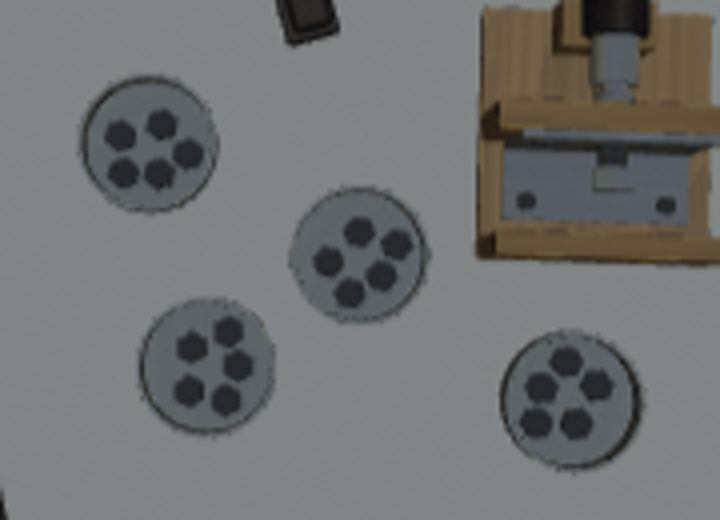

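The crop shows four alike tins. The one at crop (149,143), which is image (287,195), lies 0.576 m from the base. The next farthest is 0.501 m, so this is the one meant. I'll move behind it, on the side away from the mat, with the jaws across the push direction.

Call:
carry_out --pt "0 0 3.7 1.68 2.65 0 -0.15" --pt "0 0 3.7 1.68 2.65 0 -0.15" --pt "0 0 3.7 1.68 2.65 0 -0.15" --pt "0 0 3.7 1.68 2.65 0 -0.15" --pt "0 0 3.7 1.68 2.65 0 -0.15" --pt "0 0 3.7 1.68 2.65 0 -0.15" --pt "0 0 3.7 1.68 2.65 0 -0.15" --pt "0 0 3.7 1.68 2.65 0 -0.15" --pt "0 0 3.7 1.68 2.65 0 -0.15" --pt "0 0 3.7 1.68 2.65 0 -0.15" --pt "0 0 3.7 1.68 2.65 0 -0.15" --pt "0 0 3.7 1.68 2.65 0 -0.15"

```text
time: 2.6
eef_pos: [0.3873, -0.3037, 0.2228]
eef_rot: [2.705, 1.597, 0.0]
ft_force: [0.1, -0.3, 1.3]
finger_gap: 0.0499
```

Call:
carry_out --pt "0 0 3.7 1.68 2.65 0 -0.15" --pt "0 0 3.7 1.68 2.65 0 -0.15" --pt "0 0 3.7 1.68 2.65 0 -0.15" --pt "0 0 3.7 1.68 2.65 0 -0.15" --pt "0 0 3.7 1.68 2.65 0 -0.15" --pt "0 0 3.7 1.68 2.65 0 -0.15" --pt "0 0 3.7 1.68 2.65 0 -0.15" --pt "0 0 3.7 1.68 2.65 0 -0.15" --pt "0 0 3.7 1.68 2.65 0 -0.15" --pt "0 0 3.7 1.68 2.65 0 -0.15" --pt "0 0 3.7 1.68 2.65 0 -0.15" --pt "0 0 3.7 1.68 2.65 0 -0.15"

```text
time: 3.6
eef_pos: [0.589, 0.0142, 0.2227]
eef_rot: [1.901, 2.5, 0.0]
ft_force: [0.3, -0.8, 0.3]
finger_gap: 0.0501
```

Call:
carry_out --pt "0 0 0 0 0 -2.2 -0.15" --pt "0 0 0 0 0 -2.2 -0.15" --pt "0 0 0 0 0 -2.2 -0.15" --pt "0 0 0 0 0 -2.2 -0.15" --pt "0 0 0 0 0 -2.2 -0.15" --pt "0 0 0 0 0 -2.2 -0.15" --pt "0 0 0 0 0 -2.2 -0.15" --pt "0 0 0 0 0 -2.2 -0.15" --pt "0 0 0 0 0 -2.2 -0.15" --pt "0 0 0 0 0 -0.7 -0.15" --pt "0 0 0 0 0 -0.5 -0.15" --pt "0 0 0 0 0 0 -0.15"

```text
time: 4.6
eef_pos: [0.5881, 0.0129, 0.0123]
eef_rot: [-1.905, -2.498, 0.001]
ft_force: [0.6, -0.6, 0.3]
finger_gap: 0.05
```

Call:
carry_out --pt "0 0 0 -0.29 1.06 0 -0.15" --pt "0 0 0 -0.29 1.06 0 -0.15" --pt "0 0 0 -0.29 1.06 0 -0.15" --pt "0 0 0 -0.29 1.06 0 -0.15" --pt "0 0 0 -0.29 1.06 0 -0.15" --pt "0 0 0 -0.29 1.06 0 -0.15" --pt "0 0 0 -0.29 1.06 0 -0.15" --pt "0 0 0 -0.29 1.06 0 -0.15" --pt "0 0 0 -0.29 1.06 0 -0.15" --pt "0 0 0 -0.29 1.06 0 -0.15" --pt "0 0 0 -0.29 1.06 0 -0.15" --pt "0 0 0 -0.29 1.06 0 -0.15"

```text
time: 5.6
eef_pos: [0.554, 0.1405, 0.0135]
eef_rot: [1.904, 2.496, 0.0]
ft_force: [1.7, -5.5, 5.0]
finger_gap: 0.0499
```

Call:
carry_out --pt "0 0 0 -0.26 0.96 0 -0.15" --pt "0 0 0 -0.26 0.96 0 -0.15" --pt "0 0 0 -0.26 0.96 0 -0.15" --pt "0 0 0 -0.26 0.96 0 -0.15" --pt "0 0 0 -0.26 0.96 0 -0.15" --pt "0 0 0 -0.18 0.67 0 -0.15" --pt "0 0 0 -0.18 0.67 0 -0.15" --pt "0 0 0 -0.18 0.67 0 -0.15" --pt "0 0 0 -0.1 0.39 0 -0.15" --pt "0 0 0 -0.1 0.39 0 -0.15" --pt "0 0 0 -0.1 0.39 0 -0.15" --pt "0 0 0 0 0 0 -0.15"

```text
time: 6.6
eef_pos: [0.5321, 0.2209, 0.0133]
eef_rot: [1.903, 2.498, 0.001]
ft_force: [1.8, -3.3, 4.5]
finger_gap: 0.0505
```

Run:
```python
from h import *
obs=[]
for n in("top","side"):
    c=camera(n)
    for r in regions_of(n,"tin_center"):
        v,u=np.nonzero(r["mask"]);print(n,round(r["p"],2),r["box"],len(u),np.round(toplane(c,[u.mean(),v.mean()],.014)[0],3))
    a=c["image"][:,:,::-1]; cv2.imwrite(f"pics/{n}1.png",a)
    if n=="side": cv2.imwrite("pics/c2.png",cv2.resize(a[180:330,180:380],None,fx=4,fy=4))
    if n=="side":print(np.round(proj(c,[.517,.2748,0])))
s=observe();print(s["eef_pos"],s["ft_force"])
```

```text
top 0.61 [377.5, 242.8, 412.0, 274.7] 1024 [ 0.403 -0.193  0.014]
top 0.17 [236.3, 124.4, 260.1, 149.2] 595 [0.728 0.18  0.014]
side 0.93 [380.0, 197.8, 404.2, 224.8] 598 [ 0.4   -0.191  0.014]
side 0.71 [324.4, 208.7, 356.8, 234.3] 686 [ 0.496 -0.057  0.014]
side 0.6 [324.7, 231.5, 362.4, 263.3] 819 [0.425 0.042 0.014]
side 0.59 [240.9, 264.6, 276.3, 298.1] 919 [0.52  0.266 0.014]
side 0.18 [305.4, 150.4, 382.9, 210.7] 2928 [ 0.609 -0.238  0.014]
[[259. 287.]]
[0.53195839 0.22069079 0.01272415] [ 1.85600013 -0.85408205  1.26922926]
```

View pics/c2.png

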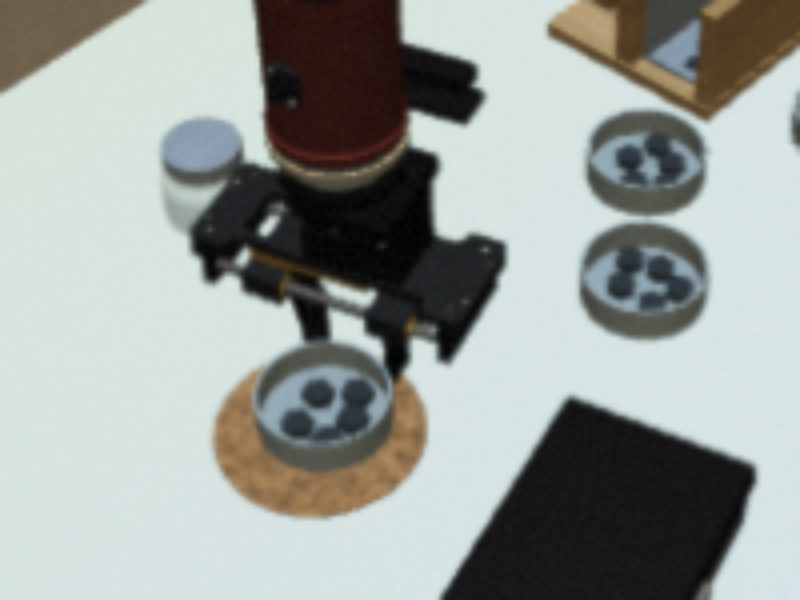

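The side view shows the tin on the mat at (0.520, 0.266), about 9 mm short of the mat's centre. I'll push it that last bit, back off and lift.

Call:
carry_out --pt "0 0 0 -0.1 0.4 0 -0.15" --pt "0 0 0 -0.1 0.4 0 -0.15" --pt "0 0 0 0 0.1 0 -0.15" --pt "0 0 0 0 0 0 -0.15" --pt "0 0 0 0.26 -1.0 0 -0.15" --pt "0 0 0 0.26 -1.0 0 -0.15" --pt "0 0 0 0.26 -1.0 0 -0.15" --pt "0 0 0 0 0 3 -0.15" --pt "0 0 0 0 0 4 -0.15" --pt "0 0 0 0 0 4 -0.15" --pt "0 0 0 0 0 4 -0.15" --pt "0 0 0 0 0 4 -0.15"

```text
time: 7.8
eef_pos: [0.5377, 0.1977, 0.2043]
eef_rot: [-1.906, -2.497, 0.0]
ft_force: [1.3, -0.0, 0.1]
finger_gap: 0.0498
```

Run:
```python
from h import *
obs=[]
c1=camera("top");b=best("top","tin_center",c1,np.array([.517,.275]),.014,.04)
if b is not None: obs.append((c1,b))
c2=camera("side");b=best("side","tin_center",c2,np.array([.517,.275]),.014,.04)
if b is not None: obs.append((c2,b))
if obs: print("tin",fitcyl(obs,[.517,.275],.045,.028))
print("jar",[np.round(toplane(c,best(n,"jar",c,np.array([.72,.17]),.03),.0325)[0],3) for n,c in(("top",c1),)])
print("bolt top",toplane(c1,[403,204],.08),"drv end",toplane(c1,[404,122],.09))
A=cv2.resize(c1["image"][110:235,360:445,::-1],None,fx=4.7,fy=4.7,interpolation=cv2.INTER_CUBIC)
B=cv2.resize(c2["image"][135:220,295:395,::-1],None,fx=4,fy=4,interpolation=cv2.INTER_CUBIC)
o=np.zeros((600,800,3),np.uint8);o[:A.shape[0],:A.shape[1]]=A[:600];o[:B.shape[0],400:800]=B[:,:400];cv2.imwrite("pics/c3.png",o)
```

```text
tin (array([0.5189384 , 0.27391023]), array([-2.91649883e-07,  1.58935393e-07]))
jar [array([0.722, 0.175, 0.032])]
bolt top [[ 0.54163224 -0.20939182  0.08      ]] drv end [[ 0.74251281 -0.21431628  0.09      ]]
```

View pics/c3.png

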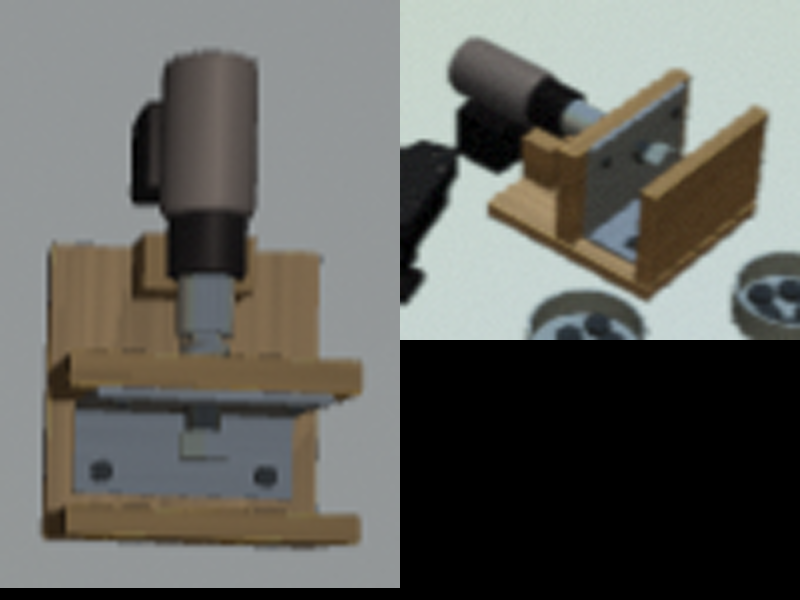

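The tin is now at (0.519, 0.274), about 2 mm from the mat's centre. The crop shows the stand clearly, so I'll fit its pose from its corners: top-crop rear board at (68,510)–(358,542), front board at (72,360)–(362,360), base at (50,242) and (320,255), plus the side-crop corners.

Run:
```python
from h import *
cs=[camera("top"),camera("side")]
T=[((68,510),(-.035,.075,.104)),((360,515),(-.035,-.075,.104)),((358,542),(-.05,-.075,.104)),((66,538),(-.05,.075,.104)),((72,360),(.044,.075,.104)),((362,360),(.044,-.075,.104)),((50,242),(.115,.075,.015)),((320,255),(.115,-.075,.015))]
S=[((640,188),(-.035,.075,.104)),((655,200),(-.05,.075,.104)),((757,105),(-.035,-.075,.104)),((768,113),(-.05,-.075,.104)),((490,208),(.115,.075,.015)),((648,290),(-.05,.075,.015)),((680,70),(.044,-.075,.104)),((553,145),(.044,.075,.104))]
uvs=[np.array([(360-.4+u/4.7,110-.4+v/4.7) for (u,v),_ in T]),np.array([(295-.4+(u-400)/4,135-.4+v/4) for (u,v),_ in S])]
Ms=[np.array([m for _,m in L]) for L in(T,S)]
def W(p,M): 
    c,s=np.cos(p[2]),np.sin(p[2]);return M@np.array([[c,s,0],[-s,c,0],[0,0,1]])+[p[0],p[1],0]
f=lambda p:np.concatenate([(proj(c,W(p,M))-uv).ravel() for c,M,uv in zip(cs,Ms,uvs)])
r=least_squares(f,[.55,-.2,0],loss="soft_l1")
print(r.x,np.degrees(r.x[2]));print(np.round(r.fun.reshape(-1,2) if r.fun.size==32 else r.fun,1).tolist())
for i in(0,1):
    g=lambda p:(proj(cs[i],W(p,Ms[i]))-uvs[i]).ravel();q=least_squares(g,r.x);print(i,q.x)
print(observe()["eef_pos"],np.round(yaw_axes(observe()),3).tolist())
```

```text
[ 0.54000263 -0.20993059 -0.03944139] -2.259825374014954
[[-0.6, -0.5], [0.3, 0.4], [0.6, 0.9], [-0.3, -0.1], [-0.7, -1.5], [0.3, 0.4], [0.2, 0.7], [-0.1, -0.3], [0.1, 0.7], [0.4, -0.2], [-0.7, -0.2], [0.5, -0.4], [-1.0, -1.4], [0.1, 0.1], [-1.5, -0.8], [1.2, 0.9]]
0 [ 0.53998983 -0.2101006  -0.03299946]
1 [ 0.53909546 -0.20957693 -0.05625996]
[0.53726529 0.19794318 0.20081845] [[-0.264, 0.965, -0.003], [0.965, 0.264, -0.001], [-0.0, -0.003, -1.0]]
```

Stand: origin (0.540, -0.210), yaw about -2°. Moving above the gap with the jaws along the stand's y.

Call:
carry_out --pt "0 0 -6 0 -2.27 0.3 -0.4" --pt "0 0 -6 0 -2.27 0.3 -0.4" --pt "0 0 -6 0 -2.27 0.3 -0.4" --pt "0 0 -6 0 -2.27 0.3 -0.4" --pt "0 0 -6 0 -2.27 0.3 -0.4" --pt "0 0 -6 0 -2.27 0.3 -0.4" --pt "0 0 -6 0 -2.27 0.3 -0.4" --pt "0 0 -6 0 -2.27 0.3 -0.4" --pt "0 0 -6 0 -2.27 0.3 -0.4" --pt "0 0 -6 0 -2.27 0.3 -0.4"

```text
time: 8.98
eef_pos: [0.537, -0.0294, 0.231]
eef_rot: [-2.901, -1.203, 0.004]
ft_force: [0.6, 0.6, 0.4]
finger_gap: 0.0609
```

Call:
carry_out --pt "0 0 -6 0 -2.27 0.3 -0.4" --pt "0 0 -6 0 -2.27 0.3 -0.4" --pt "0 0 -6 0 -2.27 0.3 -0.4" --pt "0 0 -6 0 -2.27 0.3 -0.4" --pt "0 0 -6 0 -2.27 0.3 -0.4" --pt "0 0 -6 0 -2.27 0.3 -0.4" --pt "0 0 -6 0 -2.27 0.3 -0.4" --pt "0 0 -5.3 0.2 -2.27 0.3 -0.4" --pt "0 0 0 0 0 0 -0.4" --pt "0 0 0 0 0 0 -0.4"

```text
time: 9.82
eef_pos: [0.5391, -0.211, 0.2548]
eef_rot: [-3.14, 0.057, 0.004]
ft_force: [0.4, 0.9, 0.4]
finger_gap: 0.0612
```

Run:
```python
from h import *
c=camera("wrist");cv2.imwrite("pics/w1.png",c["image"][:,:,::-1]);s=observe()
print(c["eye"],np.round(att(c),3).tolist(),s["eef_pos"],np.round(yaw_axes(s),3).tolist())
for l in("bolt","stand"):
  for r in regions_of("wrist",l): print(l,r["p"],r["box"])
c_,s_=np.cos(-.037),np.sin(-.037)
def W(m): x,y,z=m;return [.54+c_*x-s_*y,-.21+s_*x+c_*y,z]
for m in[(-.035,.075,.104),(-.035,-.075,.104),(.026,.075,.104),(.026,-.075,.104),(.044,.075,.104),(.044,-.075,.104),(0,0,.085),(-.007,.007,.084),(-.007,-.007,.084)]: print(m,np.round(proj(c,W(m))[0]))
```

```text
[ 0.61861803 -0.21435567  0.41677658] [[-0.035, -0.958, -0.286], [-0.999, 0.034, 0.011], [-0.001, 0.286, -0.958]] [ 0.539387   -0.20945204  0.25496378] [[0.999, -0.033, -0.002], [-0.033, -0.999, 0.001], [-0.002, -0.001, -1.0]]
bolt 0.55 [304.5, 119.9, 331.3, 178.5]
stand 0.58 [246.4, 0.0, 390.9, 224.5]
(-0.035, 0.075, 0.104) [247. 213.]
(-0.035, -0.075, 0.104) [386. 213.]
(0.026, 0.075, 0.104) [243. 156.]
(0.026, -0.075, 0.104) [390. 157.]
(0.044, 0.075, 0.104) [242. 139.]
(0.044, -0.075, 0.104) [391. 139.]
(0, 0, 0.085) [317. 177.]
(-0.007, 0.007, 0.084) [310. 183.]
(-0.007, -0.007, 0.084) [323. 183.]
```

View pics/w1.png

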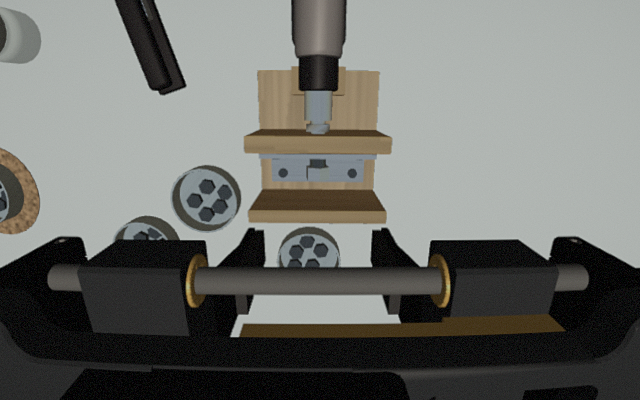

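The wrist view agrees with the fit: rear board top edge at v≈213, u 248–385 (predicted 247–386), and front board top at v≈138–154 (predicted 139–156). One enlarged crop to check the bolt head itself.

Run:
```python
import cv2
a=cv2.imread("pics/w1.png")[120:230,240:400];a=cv2.convertScaleAbs(a,alpha=1.4,beta=20)
cv2.imwrite("pics/c4.png",cv2.resize(a,None,fx=5,fy=5,interpolation=cv2.INTER_CUBIC))
```

```text
(no output)
```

View pics/c4.png

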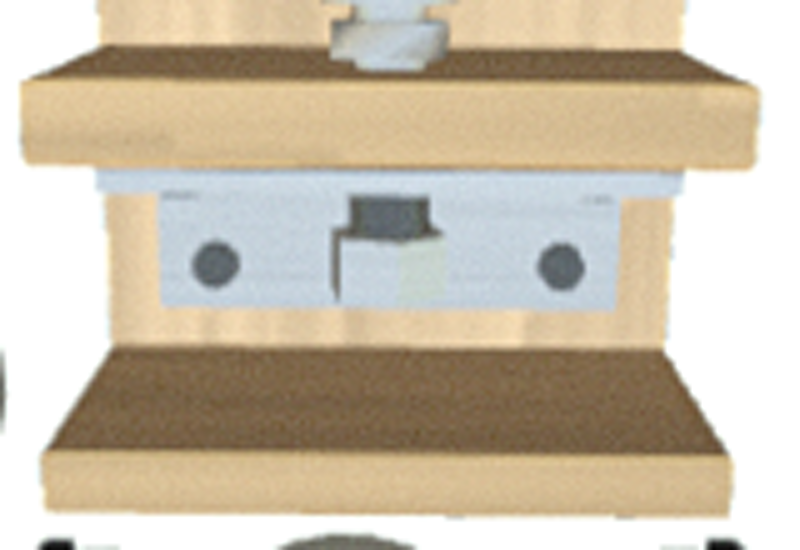

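The head spans u≈307–329 with its centre at 318, as the bush does (predicted 317). The wrist view puts the stand about 3 mm further in x and 1.5 mm lower in y than the fit. I'll take (0.5415, -0.211) and descend.

Call:
carry_out --pt "0 0 0 0.2 -0.1 0 -0.4" --pt "0 0 0 0 0 -2 -0.4" --pt "0 0 0 0 0 -2 -0.4" --pt "0 0 0 0 0 -2 -0.4" --pt "0 0 0 0 0 -2 -0.4" --pt "0 0 0 0 0 -2 -0.4" --pt "0 0 0 0 0 -2 -0.4" --pt "0 0 0 0 0 -2 -0.4" --pt "0 0 0 0 0 -1.5 -0.4" --pt "0 0 0 0 0 -1 -0.4" --pt "0 0 0 0 0 0 -0.4"

```text
time: 10.88
eef_pos: [0.5408, -0.2096, 0.0893]
eef_rot: [-3.14, 0.052, 0.005]
ft_force: [-0.8, -0.2, -0.8]
finger_gap: 0.061
```

Call:
carry_out --pt "0 0 0 0 -0.1 -1 -0.4" --pt "0 0 0 0 0 -1 -0.4" --pt "0 0 0 0 0 -1 -0.4" --pt "0 0 0 0 0 -0.6 -0.4" --pt "0 0 0 0 0 0 -0.4" --pt "0 0 0 0 0 0 -0.4"

```text
time: 11.38
eef_pos: [0.5417, -0.2115, 0.0552]
eef_rot: [-3.141, 0.053, 0.001]
ft_force: [0.4, 0.0, 0.3]
finger_gap: 0.0608
```

Call:
carry_out --pt "0 0 0 0 0 0 0" --pt "0 0 0 0 0 0 0.1" --pt "0 0 0 0 0 0 0.3" --pt "0 0 0 0 0 0 0.5" --pt "0 0 0 0 0 0 0.7" --pt "0 0 0 0 0 0 1" --pt "0 0 0 0 0 0 1" --pt "0 0 0 0 0 0 1" --grip_force 20

```text
time: 12.05
eef_pos: [0.5421, -0.2106, 0.0557]
eef_rot: [-3.14, 0.052, 0.0]
ft_force: [-1.0, 5.2, 2.1]
finger_gap: 0.0262
```

Call:
carry_out --pt "0 0 0 0 0 0 1" --pt "0 0 0 0 0 0 1" --pt "0 0 0 0 0 0 1" --pt "0 0 0 0 0 0 1" --pt "0 0 0 0 0 0 1" --pt "0 0 0 0 0 0 1" --pt "0 0 0 0 0 0 1" --pt "0 0 0 0 0 0 1" --pt "0 0 0 0 0 0 1" --pt "0 0 0 0 0 0 1" --pt "0 0 0 0 0 0 1" --pt "0 0 0 0 0 0 1" --grip_force 30

```text
time: 13.05
eef_pos: [0.542, -0.2106, 0.0557]
eef_rot: [-3.14, 0.052, 0.0]
ft_force: [-0.6, 5.7, 2.9]
finger_gap: 0.0262
```

Call:
carry_out --pt "0 0 0 0 0 0 1" --pt "0 0 0 0 0 0 1" --pt "0 0 0 0 0 0 1" --pt "0 0 0 0 0 0 1" --pt "0 0 0 0 0 0 1" --pt "0 0 0 0 0 0 1" --pt "0 0 0 0 0 0 1" --pt "0 0 0 0 0 0 1" --pt "0 0 0 0 0 0 1" --pt "0 0 0 0 0 0 1" --pt "0 0 0 0 0 0 1" --pt "0 0 0 0 0 0 1"

```text
time: 14.05
eef_pos: [0.542, -0.2106, 0.0557]
eef_rot: [-3.14, 0.052, 0.0]
ft_force: [-1.1, 6.1, 4.1]
finger_gap: 0.0258
```

Run:
```python
from h import *
s=observe();print(s["time"],s["ft_force"],s["ft_torque"],s["finger_gap"],s["eef_pos"])
obs=[]
for n in("top","side"):
    c=camera(n);b=best(n,"tin_center",c,np.array([.517,.275]),.014,.04)
    if b is not None: obs.append((c,b))
    for l,xy,h in(("jar",(.72,.17),.065),("stapler",(.697,-.011),.043),("pencil_box",(.3,.266),.055)):
        q=best(n,l,c,np.array(xy),h);print(n,l,None if q is None else np.round(q))
    cv2.imwrite(f"pics/{n}9.png",c["image"][:,:,::-1])
print(fitcyl(obs,[.517,.275],.045,.028) if obs else None)
a=cv2.imread("pics/side9.png")[130:220,270:410];b=cv2.imread("pics/top9.png")[110:280,170:450]
w=camera("wrist")["image"][:,:,::-1][90:260,200:440];o=np.zeros((600,800,3),np.uint8)
o[:257,:400]=cv2.resize(a,(400,257));o[:243,400:]=cv2.resize(b,(400,243));o[260:260+340,:480]=cv2.resize(w,(480,340));cv2.imwrite("pics/c9.png",o)
s=observe();print(s["time"],s["ft_force"],s["finger_gap"])
```

```text
14.05 [-1.12493776  6.14724833  4.14669028] [ 1.29875042  0.20605692 -0.05577285] 0.025778664714359932 [ 0.5420095  -0.21059887  0.05565498]
top jar [249. 137.]
top stapler [321. 145.]
top pencil_box [211. 304.]
side jar [231. 224.]
side stapler [280. 198.]
side pencil_box [326. 325.]
(array([0.51749698, 0.2736769 ]), array([ 0.06559065, -0.13057857,  0.04462089,  0.16485008]))
14.6 [-1.56392791  5.73265269  2.53345645] 0.025552809221177298
```

View pics/c9.png

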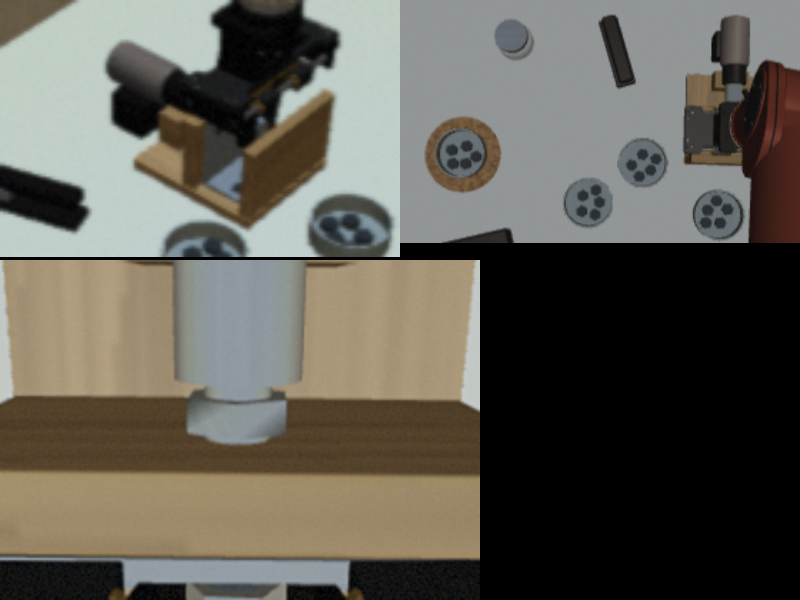

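The picture shows the tin centred on the mat, the jar, stapler and pencil box where they were, and the fingers down in the gap at the bolt. The opening is still drifting (26.2 → 25.6 mm), so I'll hold with more grip and see whether it settles.

Call:
carry_out --pt "0 0 0 0 0 0 1" --pt "0 0 0 0 0 0 1" --pt "0 0 0 0 0 0 1" --pt "0 0 0 0 0 0 1" --pt "0 0 0 0 0 0 1" --pt "0 0 0 0 0 0 1" --pt "0 0 0 0 0 0 1" --pt "0 0 0 0 0 0 1" --pt "0 0 0 0 0 0 1" --pt "0 0 0 0 0 0 1" --pt "0 0 0 0 0 0 1" --pt "0 0 0 0 0 0 1" --grip_force 40

```text
time: 15.6
eef_pos: [0.5421, -0.2106, 0.0557]
eef_rot: [-3.14, 0.052, 0.0]
ft_force: [-1.5, 4.9, 3.2]
finger_gap: 0.0252
```

Call:
carry_out --pt "0 0 0 0 0 0 1" --pt "0 0 0 0 0 0 1" --pt "0 0 0 0 0 0 1" --pt "0 0 0 0 0 0 1" --pt "0 0 0 0 0 0 1" --pt "0 0 0 0 0 0 1" --pt "0 0 0 0 0 0 1" --pt "0 0 0 0 0 0 1" --pt "0 0 0 0 0 0 1" --pt "0 0 0 0 0 0 1" --pt "0 0 0 0 0 0 1" --pt "0 0 0 0 0 0 1"

```text
time: 16.6
eef_pos: [0.542, -0.2106, 0.0557]
eef_rot: [-3.14, 0.052, 0.0]
ft_force: [-0.7, 6.1, 3.5]
finger_gap: 0.0252
```

Call:
carry_out --pt "0 0 0 0 0 0 1" --pt "0 0 0 0 0 0 1" --pt "0 0 0 0 0 0 1" --pt "0 0 0 0 0 0 1" --pt "0 0 0 0 0 0 1" --pt "0 0 0 0 0 0 1" --pt "0 0 0 0 0 0 1" --pt "0 0 0 0 0 0 1" --pt "0 0 0 0 0 0 1" --pt "0 0 0 0 0 0 1" --pt "0 0 0 0 0 0 1" --pt "0 0 0 0 0 0 1"

```text
time: 17.6
eef_pos: [0.542, -0.2106, 0.0557]
eef_rot: [-3.14, 0.052, 0.0]
ft_force: [-1.6, 4.9, 4.0]
finger_gap: 0.0253
```

The opening has held at 25.2–25.3 mm for 2 s. A head still turning at 0.15 rad/s would have changed the width visibly in that time, so it has stopped. Handing in.

Run:
```python
from h import *
print(finish_job());s=observe();print(s["time"],s["finger_gap"],s["ft_force"])
```

```text
the job is handed in; nothing more can be done
None
the job is handed in; nothing more can be done
```

I slid the farthest of the four tins (0.576 m from the base) along the table onto the cork mat. I then reached into the gap, gripped the bolt head with 40 N and handed in at about 17.6 s, still gripping and standing still.

- **Tin:** its centre was last measured at (0.517, 0.274), about 1 mm from the mat's centre; up to 25 mm off would still leave all of it on the mat.
- **Bolt:** the opening drifted from 26.2 to 25.2 mm after the fingers closed. It then stayed at 25.2–25.3 mm for the last 2 s, so I take the head to be stopped. I did not see it directly, because the gripper hides it.
- **Other things:** the jar, pencil box and stapler were at the same pixels as at the start in both views, within rounding.
- **Disagreements:** the wrist camera put the stand about 3 mm further in x and 1.5 mm lower in y than my fit from the top and side views, so I used a value in between. A sideways force of about 5 N remained on the gripped bolt.

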